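# Close up the loaded specimen carrier

### The job

The specimen carrier is loaded and ready to go out: push the one tube that still stands proud fully down into its holder, then close the hinged lid over the tubes and lock it by sliding its catch fully across under the keeper. The lid springs up on its seal, so press it down until you feel it stop, hold it there while the catch goes across, and see that it stays shut when you let go. Press gently, on the lid and its catch with no more than about 30 N, and leave the rack, the tub and the bottle alone.

Things in the scene. Friction and masses are not known exactly. Their poses are not given: they have to be found in the camera images.
- carrier: specimen carrier: open-topped grey plastic box, fixed to the bench, 150 mm deep (x) x 220 mm wide (y), rim 95 mm high with a flange 5 mm wider all round; its white lid is hinged on the far (+x) rim. Origin: centre of its underside; x points from its front to its hinge, y along its width, z up. Two dark tube holders stand side by side inside
- holder_b: the dark tube holder with the proud tube (138 mm in x, 103 mm in y, 55 mm high), fixed in the carrier's left or right half, same axes. Origin: centre of its underside, 7 mm above the bench. Tubes stand on a 30 mm grid; all caps are 17 mm across and those that are home end 92 mm above the bench, 3 mm below the rim
- tube (a joint): how far the proud tube stands above its home depth, in m: 0 home, 0.018 to 0.030 at the start. It moves straight down and is held by about 5 N of friction
- tube_cap (a point): centre of the top of the proud tube's cap (17 mm across); 92 mm above the bench when home, where it stops hard
- lid (a joint): lid angle, rad: 0 lies level, 1.57 upright; leans back past upright at the start. Stiff friction hinge (0.2 N m): stays where left. Its front edge meets a springy seal 14 mm above level; a lug then stops it 0 to 8 mm above level (0 to 0.052), where the seal pushes back with 5 to 13 N. Let go uncaught it springs up to about 0.075; caught it settles 1.7 mm above its stop
- hinge (a point): middle of the hinge line: 78 mm from the carrier's centre in its +x and 95.5 mm above the bench. The line runs along the carrier's y
- lid_edge (a point): middle of the lid's free edge, on its outer face. The lid is 228 mm wide and reaches 156 mm from the hinge line; its outer face is 20 mm off the rim plane that holds the hinge line. Lid level: this point is 78 mm in front (-x) of the carrier's centre, 115 mm above the bench. The outer face is bare but for the catch in the middle of the free edge
- catch (a joint): slide of the lid's steel catch, m: 0 open, 0.025 fully across; moves to the carrier's +y with 2 N of friction and stays where left. Its flat-ended bolt (10 mm thick, in front of the lid's edge) passes under the keeper from about 0.006 on, only if the lid is pressed to within 1.5 mm of its stop; else it butts against the keeper
- catch_plate (a point): centre of the top of the catch's flat thumb plate (30 mm in x, 60 mm in y, 5 mm proud of the lid's outer face) at the lid's free edge. Lid level: 75 mm in front of the carrier's centre, 120 mm above the bench. At the plate's +y end stands a lip, 15 mm high, 10 mm thick, its near face 25 mm from this point: press on the plate, push the lip to +y
- strike (a point): fixed steel strike on the carrier's front: ledge that stops the lid, and the roofed keeper. This point: middle of the roof's top at its lowest setting, 89 mm in front of the carrier's centre, 74 mm to its +y side, 115 mm above the bench. Its real height, 0 to 8 mm more, was set with screws and is not told: feel where the lid stops
- rack: red tube rack with yellow-capped tubes, loose, 105 x 245 mm, 86 mm high with the tubes; leave alone. Origin: centre of its underside
- tub: open white tub of spare tubes, loose, 150 x 100 x 60 mm; leave alone. Origin: centre of its underside
- bottle: clear bottle with a white cap, loose, 64 mm across, 170 mm high; leave alone. Origin: centre of its underside

How it is judged (in metres and radians):
On the way, in this order (a step that is already met when the one before it is completed fails the run):
1. the proud tube is pushed home (within 3 mm) while the lid is still open (value of joint tube below 0.003 m and value of joint lid above 0.8 rad), for 0.1 s.
2. the lid is pressed down on its seal (value of joint lid below 0.067 rad), for 0.1 s.
At the end, for the whole second after the job is handed in: the tube is home within 3 mm, the lid stays shut by itself (below 0.069 rad; it springs higher when not caught) and the catch is across under the keeper (beyond 19 mm of its 25 mm travel), all at rest (value of joint tube below 0.003 m and value of joint lid below 0.069 rad and value of joint catch above 0.019 m and velocity of joint lid below 0.05 rad/s); the robot touches nothing.
It fails at once if the carrier, its lid or its catch is pressed with more than 30 N (contact force between any of the fingers, the arm and carrier above 30 N).
It fails at once if the tubes or their holder are pressed with more than 50 N (contact force between any of the fingers, the arm and holder_b above 50 N).
It fails at once if the rack is shifted by more than 20 mm (distance of rack from where it was at the start of the episode above 0.02 m).
It fails at once if the tub is shifted by more than 20 mm (distance of tub from where it was at the start of the episode above 0.02 m).
It fails at once if the bottle is shifted by more than 20 mm (distance of bottle from where it was at the start of the episode above 0.02 m).
It also fails if it takes over 48 s, if anything falls off the work surface, if the arm or the gripper's body presses on something with over 40 N, if the wrist force passes 120 N, or if a joint passes its speed limit or range.

### The arm

A 6-joint arm with a two-finger parallel gripper is mounted at the origin on the work surface. World frame = base frame: x ahead of the robot, y to its left, z up, the work surface at z = 0. Lengths are in mm, angles in degrees, forces in N, time in s.
With the tool pointing down it reaches from about 350 to 850 mm from the base axis. Payload 8.1 kg.
Tool frame: the origin (TCP) lies midway between the tips of the shut fingers; the grasp point (between the pads) lies 19 mm behind it (hold_point_z is the distance from the TCP to the grasp point, in mm); z points along the fingers, y is the direction in which the jaws open and shut (so a half turn about z gives the same grasp; the last joint's range is limited). The gripper opens to 85 mm and grips with 20 to 120 N. Pads are 22 mm wide; open, the fingers measure 114 mm over their backs; the gripper's body (76 mm by 85 mm) begins 54 mm behind the grasp point. The pads swing forward as they close: fully open they stand 13 mm farther back than shut.
Start: joints at [65.122, 7.471, 85.268, -0, 87.261, -4.893], TCP at [205.041, 563.883, 231.292] pointing down, gripper open.
Joint ranges: [-169.43, 169.43], [-51.17, 129.36], [1.28, 143.12], [-76.62, 256.62], [0, 156.53], [-152.29, 152.29]. Speed limits (degrees/s): [136.94, 136.94, 159.86, 180, 180, 180].

### API

Orientations are given as [roll, pitch, yaw] about the fixed x, y, z axes, in that order (R = Rz(yaw) Ry(pitch) Rx(roll)).
In Python, from bench import sense, snapshot, camera_params, hand_in, hold_point_z gives the robot as it stands.
- The arm moves only by the tool servo_tool, never from a script. Its argument "motion" is a list of rows, each a list of 7 numbers: the finger opening in mm, from 0 to 85.4, then the shift along the tool's x, y, z in mm, then the turn, a rotation vector about the tool's x, y, z in rad. A call has 1 to 10 rows; each row shifts and turns the pose as measured when the row begins, along the tool's axes as they then stand; what a row does not reach is not made up. A row lasts 1/10 s, in which the tool goes at most 50 mm and 8.59 degrees, less where a joint would pass 70% of its speed; a pose out of reach is approached as far as the arm can. A call with a gripper value outside its range is refused whole. The fingers move at their own pace and stop on an object; "force" is the grip in N (left out, the last holds). Time passes only in rows, so rows that do not move let the fingers close. It gives the time, the measured TCP pose, the force and the opening at its end, in the units of the state.
- sense(): the state, without advancing time (a new reading comes with each control period).
- snapshot(name): name is "side" or "top" or "wrist"; returns the picture (480x640x3 uint8, blue, green, red); there is no depth.
- camera_params(name): a dict with "fx", "fy", "cx", "cy" (pixels), "R" (3x3) and "t" (3): a world point X has camera coordinates R X + t; the wrist camera has in their place "tool_from_camera" (4x4, takes a point from camera to tool coordinates, whose origin is the TCP and whose axes are the flange's). Camera axes: x right, y down, z forward; pixel columns grow to the right and rows downward; lengths in mm; the calibration is good to about 2 mm. A picture is of the moment at which its call begins: read the wrist's pose just before it. camera_params takes no time and is no camera call.
- hand_in(): hands the job in, once; it reports no verdict.
The state is a dict: "time": time; "joint_pos": joint angles; "qd": joint speeds; "joint_efforts": joint torques, N m; "tool_pos": TCP position; "tcp_rot": TCP orientation; "ft_force": force on the tool from outside, world axes, zero at the start; "wrist_torque": the same for the moment, N m; "finger_gap": finger opening in mm.
Only numpy, scipy, OpenCV 4.12 (cv2) and the standard library are available. Lean on these libraries where they do the work, as an engineer would, in place of code of your own. Each camera call takes 0.05 s, during which the arm holds its last target. There are 200 camera calls.

## Working session

There is one attempt and no reset: what is moved stays moved. The work goes in short steps, Python scripts to look and compute and a tool call to move; the robot and the scene stay as the last step left them, time stands still between calls to the robot, and variables do not carry over. Pictures are saved under pics/ and viewed, about 8 in all and at most 12, crops included, and the job is handed in when it is done.

Besides the shell and the picture viewer there is one more tool, called after ">>>" as a command line: name --pt "numbers of a row" for each row, then --argument value for the rest. servo_tool: Moves the arm, as the interface text tells. Its arguments: {"type":"object","properties":{"motion":{"type":"array"},"force":{"type":"number"}},"required":["motion"]}

```bash
ls; mkdir -p pics; python3 - <<'E'
from bench import *
import cv2
for n in("side","top"):
    cv2.imwrite(f"pics/{n}0.png",snapshot(n)); p=camera_params(n); print(n,p)
print(camera_params("wrist")); print(sense())
E
```

```text
pics
side {'fx': 500.37610643008685, 'fy': 500.37610643008685, 'cx': 313.07218053223716, 'cy': 237.62538646304526, 'R': array([[ 0.93666099, -0.34964212,  0.02041054],
       [-0.22414068, -0.64319389, -0.73216294],
       [ 0.26912293,  0.68121363, -0.68082364]]), 't': array([-505.05622804,  180.54609849, 1200.18767711])}
top {'fx': 577.0700359702959, 'fy': 577.0700359702959, 'cx': 320.5153039843314, 'cy': 232.70861172363965, 'R': array([[ 0.01507623, -0.99973339,  0.01748902],
       [-0.9852596 , -0.01783423, -0.17013363],
       [ 0.17040018, -0.01466625, -0.98526579]]), 't': array([  -6.70413409,  549.40411574, 1449.01561432])}
{'fx': 359.6297214007699, 'fy': 359.6297214007699, 'cx': 314.99176962486376, 'cy': 240.7207080087756, 'tool_from_camera': array([[ 8.94103572e-04, -9.63829434e-01, -2.66518336e-01,
         6.71336667e+01],
       [ 9.99998792e-01,  1.20054710e-03, -9.86874452e-04,
         1.69404146e+00],
       [ 1.27114646e-03, -2.66517131e-01,  9.63829343e-01,
        -1.41937927e+02],
       [ 0.00000000e+00,  0.00000000e+00,  0.00000000e+00,
         1.00000000e+00]])}
{'time': 0.1, 'joint_pos': array([ 6.51227690e+01,  7.51284421e+00,  8.53243616e+01,  1.08093617e-03,
        8.72612762e+01, -4.89437241e+00]), 'qd': array([ 0.09042807, -0.01199772, -0.11942869, -0.04907429,  0.02662558,
       -0.0239456 ]), 'joint_efforts': array([ 2.18371475e-03, -5.70949566e+01, -5.01943052e+01, -9.13474446e-05,
        8.09047488e-03,  5.77109381e-05]), 'tool_pos': array([204.81592494, 563.42307853, 230.31515067]), 'tcp_rot': array([-1.79901969e+02, -9.47806716e-03,  1.60017081e+02]), 'ft_force': array([-0.26777753,  0.36104521, -0.66613927]), 'wrist_torque': array([0.01894274, 0.02540176, 0.01439151]), 'finger_gap': 85.36018246746634}
```

View pics/side0.png

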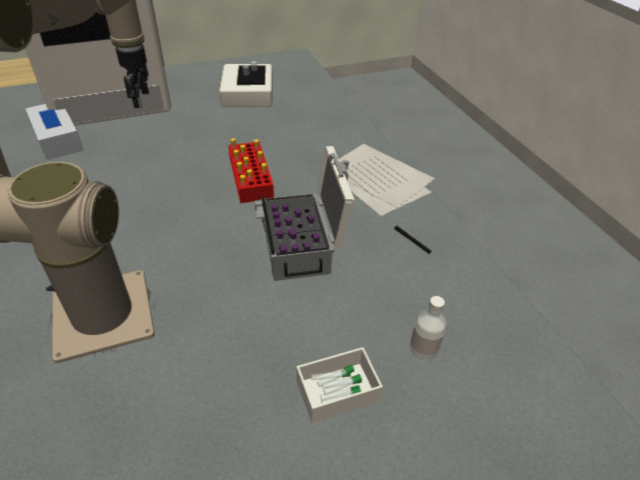

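View pics/top0.png

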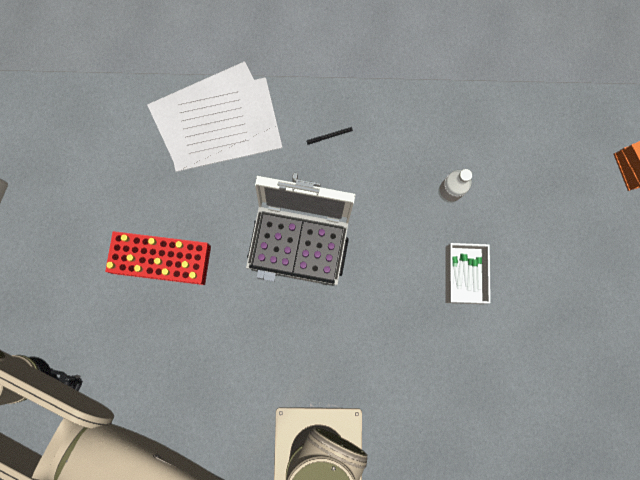

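Side: the carrier is near (297,235) with its lid leaning back, and the rack, tub and bottle stand well clear of it. Top: the carrier is at about (298,246), yawed slightly, with the strike at (266,275). Next I'll enlarge the top view.

```bash
python3 - <<'E'
import cv2
a=cv2.imread("pics/top0.png")[170:290,235:365]
cv2.imwrite("pics/c1.png",cv2.resize(a,None,fx=5,fy=5,interpolation=cv2.INTER_CUBIC))
E
```

```text
(no output)
```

View pics/c1.png

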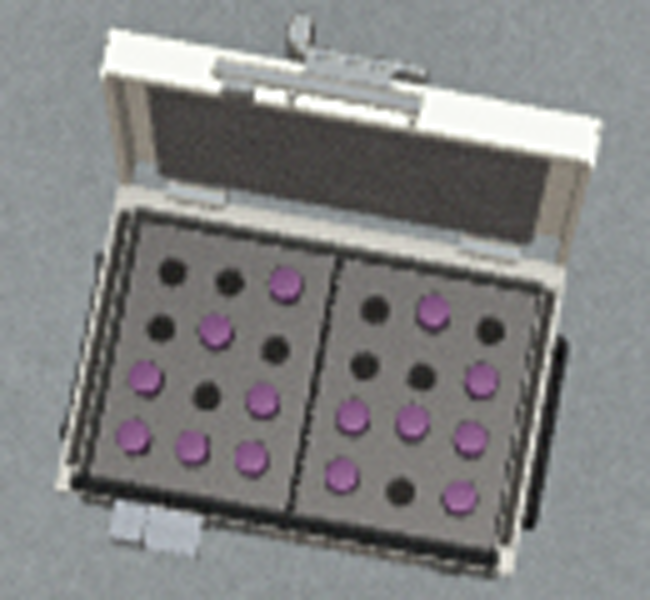

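```bash
cat > h.py <<'E'
import numpy as np, cv2
from scipy.spatial.transform import Rotation as Ro
from bench import *
def cam(n,s=None):
    p=camera_params(n)
    if n=="wrist":
        T=np.eye(4);T[:3,:3]=Ro.from_euler("xyz",s["tcp_rot"],degrees=True).as_matrix();T[:3,3]=s["tool_pos"]
        M=T@p["tool_from_camera"]; p["R"]=M[:3,:3].T; p["t"]=-M[:3,:3].T@M[:3,3]
    return p
def ray(p,uv):
    d=p["R"].T@np.array([(uv[0]-p["cx"])/p["fx"],(uv[1]-p["cy"])/p["fy"],1]); return -p["R"].T@p["t"],d
def onto(p,uv,z):
    c,d=ray(p,uv); return c+d*(z-c[2])/d[2]
def proj(p,X):
    q=p["R"]@np.asarray(X,float)+p["t"]; return p["fx"]*q[0]/q[2]+p["cx"],p["fy"]*q[1]/q[2]+p["cy"]
def meet(p1,u1,p2,u2):
    (c1,d1),(c2,d2)=ray(p1,u1),ray(p2,u2)
    k=np.linalg.lstsq(np.c_[d1,-d2],c2-c1,rcond=None)[0]; a,b=c1+k[0]*d1,c2+k[1]*d2
    return (a+b)/2,np.linalg.norm(a-b)
def purple(im,amin=8):
    h=cv2.cvtColor(im,cv2.COLOR_BGR2HSV); m=cv2.inRange(h,(135,70,50),(165,255,255))
    n,_,st,c=cv2.connectedComponentsWithStats(m); return [(c[i],st[i]) for i in range(1,n) if st[i,4]>=amin]
E
python3 - <<'E'
from h import *
P={n:cam(n) for n in("top","side")}
W={}
for n in P:
    L=purple(cv2.imread(f"pics/{n}0.png")); 
    W[n]=[(c,onto(P[n],c,92)[:2],s[4]) for c,s in L]; print(n,len(L))
for c,w,a in W["top"]:
    o=min(W["side"],key=lambda q:np.linalg.norm(q[1]-w)); X,e=meet(P["top"],c,P["side"],o[0])
    print(c.round(1),w.round(),a,"side",o[0].round(1),(o[1]-w).round(),o[2],"tri",X.round(),e.round(1))
f=[onto(P["top"],(235+u/5,170+v/5),95).round(1) for u,v in((57,488),(512,575),(565,275))]
print(f); d=f[0]-f[1]; print("yaw",np.degrees(np.arctan2(-d[0],d[1])))
E
```

```text
top 14
side 13
[291.5 226.6] [556.  76.] 33 side [310.7 216.9] [-0. -8.] 24 tri [558.  76.  85.] 1.6
[321.3 232. ] [544.   1.] 34 side [315.8 235.8] [-1. -7.] 25 tri [545.   1.  85.] 0.4
[277.6 236. ] [531. 110.] 34 side [297.9 211. ] [ 0. -8.] 22 tri [534. 111.  85.] 1.9
[263.6 245.3] [507. 145.] 31 side [285. 205.] [-0. -7.] 21 tri [509. 145.  86.] 0.8
[330.6 245.8] [509. -23.] 32 side [306.4 245. ] [-1. -7.] 29 tri [510. -23.  85.] 0.9
[287.3 249.9] [497.  85.] 33 side [288.4 219.1] [ 1. -6.] 25 tri [498.  85.  86.] 1.7
[305.3 253.1] [489.  40.] 33 side [292.1 231.5] [  1. -11.] 37 tri [492.  40.  82.] 3.3
[317.1 254.2] [487.  11.] 32 side [292.1 231.5] [ 4. 19.] 37 tri [485.  11. 110.] 0.2
[261.4 256.9] [478. 149.] 33 side [274.  206.3] [-1. -7.] 21 tri [479. 150.  86.] 0.4
[328.5 257.5] [479. -18.] 32 side [294.7 246.6] [-1. -8.] 29 tri [481. -18.  85.] 1.0
[273.2 259.2] [473. 120.] 33 side [275.3 212.7] [-1. -5.] 31 tri [473. 120.  88.] 0.2
[284.7 261.3] [468.  91.] 31 side [277.  219.9] [-0. -5.] 30 tri [469.  91.  87.] 0.6
[302.7 264.8] [460.  46.] 32 side [279.5 232. ] [-0. -8.] 26 tri [461.  46.  85.] 0.9
[326.4 269.4] [449. -13.] 30 side [282.8 248. ] [-0. -8.] 27 tri [451. -13.  85.] 1.1
[array([450.1, 185.4,  95. ]), array([410.8, -40.6,  95. ]), array([562.1, -65.7,  95. ])]
yaw -9.8647370338465
```

The proud tube is most likely at world (485,11): its triangulated height is 110 mm, and it makes up half of the merged pair in the side view. I'll move over the carrier for a close wrist look.

>>> servo_tool --pt "0 -36 -33 -4 0 0 0" --pt "0 -36 -33 -4 0 0 0" --pt "0 -36 -33 -4 0 0 0" --pt "0 -36 -33 -4 0 0 0" --pt "0 -36 -33 -4 0 0 0" --pt "0 -36 -33 -4 0 0 0" --pt "0 -36 -33 -4 0 0 0" --pt "0 -36 -33 -4 0 0 0" --pt "0 -36 -33 -4 0 0 0" --pt "0 -36 -33 -4 0 0 0"

```text
time: 1.1
tool_pos: [430.7, 122.1, 265.3]
tcp_rot: [-179.4, -0.2, 160.7]
ft_force: [-0.3, 0.9, -0.3]
finger_gap: 0.0
```

>>> servo_tool --pt "0 -36 -33 -2 0 0 0" --pt "0 -36 -33 -2 0 0 0.14" --pt "0 0 0 -1 0 0 0.14" --pt "0 0 0 -1 0 0 0.14" --pt "0 0 0 -1 0 0 0.14" --pt "0 0 0 -1 0 0 0.14" --pt "0 0 0 -1 0 0 0.14" --pt "0 0 0 -1 0 0 0.14" --pt "0 0 0 -1 0 0 0.14" --pt "0 0 0 -1 0 0 0.14"

```text
time: 2.1
tool_pos: [477.1, 24.8, 273.9]
tcp_rot: [-179.2, 0.6, 85.1]
ft_force: [0.6, -0.5, 0.5]
finger_gap: -0.1
```

```bash
python3 - <<'E'
from h import *
s=sense(); im=snapshot("wrist"); cv2.imwrite("pics/w1.png",im); p=cam("wrist",s)
top=cam("top"); T=[(c,onto(top,c,92)) for c,_ in purple(cv2.imread("pics/top0.png"))]
for c,st in purple(im,60):
    w=onto(p,c,92); o=min(T,key=lambda q:np.linalg.norm(q[1]-w)); X,e=meet(p,c,top,o[0])
    print(c.round(),st[2:5],w.round(1),(w-o[1])[:2].round(1),X.round(1),e.round(1))
E
```

```text
[309.  67.] [ 20  23 337] [480.8 150.3  92. ] [3.1 1. ] [480.1 151.5  79. ] 2.4
[344.  70.] [ 20  22 337] [510.  145.4  92. ] [2.7 0.6] [510.2 146.8  77.7] 2.3
[306. 105.] [ 19  20 297] [475.9 121.1  92. ] [3.2 1.1] [475.2 122.   72.1] 1.4
[375. 112.] [ 20  20 312] [534.2 111.1  92. ] [2.8 0.7] [557.2 119.4 -62.4] 0.9
[303. 142.] [ 18  19 264] [470.9  91.9  92. ] [3.1 0.8] [470.1  91.9  73.9] 0.2
[337. 145.] [ 18  18 259] [500.2  87.   92. ] [3.7 1.6] [501.5  86.5  58.6] 0.8
[404. 150.] [ 21  20 321] [557.7  77.2  92. ] [1.8 0.9] [557.1  76.7  90.5] 2.0
[299. 194.] [ 17  17 212] [462.9  46.8  92. ] [3.1 0.7] [461.6  45.7  81. ] 1.5
[333. 197.] [ 17  17 191] [493.3  41.3  92. ] [4.  1.1] [492.5  39.7  77.5] 2.8
[330. 235.] [ 17  17 243] [487.9   6.5  92. ] [ 0.9 -4.3] [486.6  10.3 103.9] 2.6
[393. 234.] [ 17  17 228] [546.2   2.6  92. ] [2.7 1.4] [545.8   1.2  86.9] 2.7
[295. 259.] [ 16  12 122] [452.9 -14.1  92. ] [ 3.5 -1.2] [451.2 -13.9  89.4] 3.6
[326. 259.] [ 16  16 200] [482.7 -17.   92. ] [3.4 0.9] [481.4 -18.5  85.6] 2.8
[357. 262.] [ 16  16 209] [511.9 -21.7  92. ] [3.2 1. ] [510.9 -23.2  86.9] 2.9
```

View pics/w1.png

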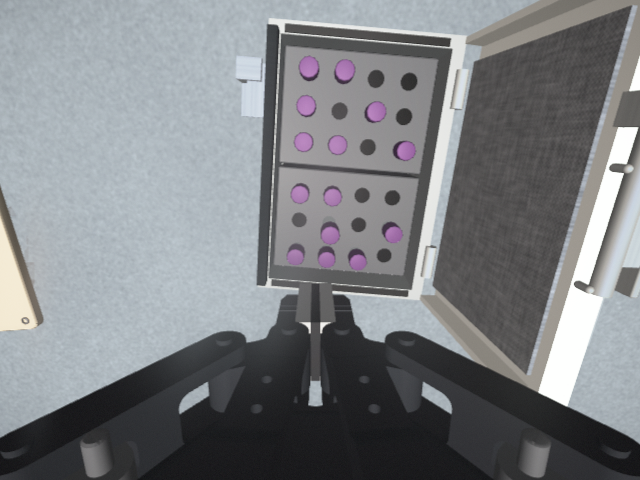

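The purple cap at (330,235) is shifted 5 mm against the others, so it is the proud one. The lid is open at right, and the keeper is at (250,85). From the caps and the rim I get carrier centre C≈(509.5,60), yaw ≈ -9.7° and proud tube ≈ (486,10.5).

>>> servo_tool --pt "0 -13 10 20 0 0 0.084" --pt "0 0 0 40 0 0 0" --pt "0 0 0 40 0 0 0" --pt "0 0 0 35 0 0 0" --pt "0 0 0 0 0 0 0"

```text
time: 2.65
tool_pos: [484.8, 9.0, 135.8]
tcp_rot: [-179.5, 0.7, 80.3]
ft_force: [-0.9, 0.3, -1.0]
finger_gap: -0.4
```

```bash
cat >> h.py <<'E'
CC=np.array([509.5,60,0]);YAW=-9.7
RC=Ro.from_euler("z",YAW,degrees=True).as_matrix()
def c2w(x,y,z): return CC+RC@np.array([x,y,z])
def go(target,yaw=80.3,s=None):
    s=s or sense(); R=Ro.from_euler("xyz",s["tcp_rot"],degrees=True)
    Rt=Ro.from_euler("xyz",[180,0,yaw],degrees=True)
    print("tcp",s["tool_pos"].round(1),"carrier",(RC.T@(s["tool_pos"]-CC)).round(1),"shift tool",R.inv().apply(np.asarray(target)-s["tool_pos"]).round(1),"turn",(R.inv()*Rt).as_rotvec().round(4),"F",s["ft_force"].round(1),s["time"])
E
python3 -c "
from h import *
go((486,10.5,130))"
```

```text
tcp [484.8   9.  135.8] carrier [-15.7 -54.4 135.8] shift tool [1.7 1.  5.8] turn [-0.0094  0.0117  0.0001] F [-0.9  0.3 -1. ] 2.65
```

>>> servo_tool --pt "0 2 1 8 -0.009 0.012 0" --pt "0 0 0 7 0 0 0" --pt "0 0 0 6 0 0 0" --pt "0 0 0 6 0 0 0" --pt "0 0 0 6 0 0 0"

```text
time: 3.15
tool_pos: [490.0, 10.8, 107.6]
tcp_rot: [179.5, -0.1, 80.6]
ft_force: [-4.0, 1.1, 5.3]
finger_gap: -0.1
```

>>> servo_tool --pt "0 0 -2 5 0 0 0" --pt "0 0 -1 5 0 0 0" --pt "0 0 0 3 0 0 0" --pt "0 0 0 2 0 0 0" --pt "0 0 0 2 0 0 0"

```text
time: 3.65
tool_pos: [490.1, 10.8, 93.3]
tcp_rot: [179.1, -0.1, 80.6]
ft_force: [-3.5, 0.0, 5.4]
finger_gap: -0.1
```

>>> servo_tool --pt "0 0 0 2 0 0 0" --pt "0 0 0 2 0 0 0"

```text
time: 3.85
tool_pos: [490.9, 10.8, 91.8]
tcp_rot: [179.1, -0.1, 80.6]
ft_force: [-14.3, 0.0, 30.8]
finger_gap: -0.0
```

>>> servo_tool --pt "0 0 0 -20 0 0 0" --pt "0 0 0 -45 0 0 0" --pt "0 0 0 -48 0 0 0" --pt "0 0 0 -48 0 0 0" --pt "0 0 0 -48 0 0 0"

```text
time: 4.35
tool_pos: [482.9, 11.6, 297.6]
tcp_rot: [180.0, -0.1, 80.6]
ft_force: [1.0, 0.0, -0.5]
finger_gap: 0.1
```

```bash
python3 - <<'E'
from h import *
p=cam("top"); h=c2w(78,0,95.5)
for uv in((305.4,185),(305,182.5)):
  for z in(235,245): print(uv,z,(RC.T@(onto(p,uv,z)-CC)).round(1))
for th in(1.6,1.7,1.8,1.9,2.0):
  c,s=np.cos(th),np.sin(th)
  print(th,[np.round(proj(p,c2w(78-156*c+b*s,0,95.5+156*s+b*c)),1) for b in(0,19.5)], 78-156*c+19.5*s, 95.5+156*s+19.5*c)
go(c2w(170,-75,300))
# is the tube home? check top view
im=snapshot("top");cv2.imwrite("pics/top1.png",im)
E
```

```text
(305.4, 185) 235 [119.3   1.7 235. ]
(305.4, 185) 245 [116.8   1.1 245. ]
(305, 182.5) 235 [124.9   3.7 235. ]
(305, 182.5) 245 [122.4   3.1 245. ]
1.6 [array([303. , 198.8]), array([304.6, 190.6])] 102.0468107383104 250.86409138959965
1.7 [array([304.3, 192.4]), array([305.9, 184.5])] 117.43720491392499 247.68724279182237
1.8 [array([305.6, 186.2]), array([307.2, 178.8])] 132.43355557424638 242.98978957048323
1.9 [array([306.8, 180.4]), array([308.4, 173.5])] 146.8860241406111 236.81866712539835
2.0 [array([308. , 175.1]), array([309.5, 168.7])] 160.650206324455 229.23553527213707
tcp [482.9  11.6 297.6] carrier [-18.1 -52.2 297.6] shift tool [-23.9 187.9  -2.4] turn [ 0.0001 -0.0009  0.0058] F [ 1.   0.  -0.5] 4.35
```

The tube hit its hard stop at z=91.8, so it is home. The lid angle is about 1.69 rad. Next I'll go over and behind the lid.

>>> servo_tool --pt "0 -9 46 0 0 0 0" --pt "0 -9 46 0 0 0 0" --pt "0 0 46 0 0 0 0" --pt "0 0 46 0 0 0 0" --pt "0 0 10 20 0 0 0" --pt "0 0 0 35 0 0 0" --pt "0 0 0 27 0 0 0"

```text
time: 5.1
tool_pos: [689.0, -39.9, 232.6]
tcp_rot: [178.1, -0.2, 80.7]
ft_force: [-1.0, -0.1, -0.5]
finger_gap: 0.0
```

```bash
python3 -c "
from h import *
go(c2w(127,-70,215))"
```

```text
tcp [689.  -39.9 232.6] carrier [193.7 -68.2 232.6] shift tool [ -1.4 -67.3  15.3] turn [ 0.033  -0.0037  0.007 ] F [-1.  -0.1 -0.5] 5.1
```

>>> servo_tool --pt "0 0 -15 6 0.033 -0.004 0.007" --pt "0 0 -15 6 0 0 0" --pt "0 0 -15 4 0 0 0" --pt "0 0 -10 0 0 0 0" --pt "0 0 -8 0 0 0 0" --pt "0 0 -8 0 0 0 0"

```text
time: 5.7
tool_pos: [612.7, -27.0, 212.1]
tcp_rot: [-179.2, 0.1, 80.2]
ft_force: [1.7, -0.6, 0.3]
finger_gap: 0.1
```

```bash
python3 -c "
from h import *
go(c2w(65,-70,219))"
```

```text
tcp [612.7 -27.  212.1] carrier [116.4 -68.3 212.1] shift tool [ -1.8 -51.5  -6.2] turn [-0.0137  0.0017 -0.002 ] F [ 1.7 -0.6  0.3] 5.7
```

>>> servo_tool --pt "0 0 -13 -2 -0.013 0 0" --pt "0 0 -13 -2 0 0 0" --pt "0 0 -13 -2 0 0 0" --pt "0 0 -13 -1 0 0 0" --pt "0 0 -13 2 0 0 0" --pt "0 0 -12 4 0 0 0" --pt "0 0 -11 5 0 0 0" --pt "0 0 -11 7 0 0 0"

```text
time: 6.5
tool_pos: [511.4, -8.8, 207.5]
tcp_rot: [179.6, 0.1, 80.1]
ft_force: [2.1, -1.0, 0.9]
finger_gap: -0.1
```

```bash
python3 -c "
from h import *
go(c2w(-15,-70,162))"
```

```text
tcp [511.4  -8.8 207.5] carrier [ 13.4 -67.5 207.5] shift tool [ -2.5 -28.8  45.3] turn [ 0.007   0.0011 -0.0029] F [ 2.1 -1.   0.9] 6.5
```

>>> servo_tool --pt "0 0 -7 8 0 0 0" --pt "0 0 -7 9 0 0 0" --pt "0 0 -6 9 0 0 0" --pt "0 0 -5 9 0 0 0" --pt "0 0 -4 9 0 0 0" --pt "0 0 -4 9 0 0 0" --pt "0 0 -3 8 0 0 0" --pt "0 0 -2 6 0 0 0"

```text
time: 7.3
tool_pos: [470.5, -1.4, 137.0]
tcp_rot: [179.6, 0.0, 80.1]
ft_force: [0.2, 0.4, 1.0]
finger_gap: -0.1
```

```bash
python3 -c "
from h import *
go(c2w(-28,-70,126))"
```

```text
tcp [470.5  -1.4 137. ] carrier [-28.  -67.1 137. ] shift tool [-2.9 -0.  11. ] turn [ 0.0071  0.0008 -0.0029] F [0.2 0.4 1. ] 7.3
```

>>> servo_tool --pt "0 0 0 4 0 0 0" --pt "0 0 0 3 0 0 0" --pt "0 0 0 3 0 0 0" --pt "0 0 0 2 0 0 0"

```text
time: 7.7
tool_pos: [470.1, -1.4, 123.4]
tcp_rot: [179.7, 0.0, 80.1]
ft_force: [-2.6, 0.3, 6.3]
finger_gap: -0.2
```

>>> servo_tool --pt "0 0 0 -30 0 0 0" --pt "0 12 -10 -40 0 0 0" --pt "0 20 -17 -20 0 0 0" --pt "0 20 -16 0 0 0 0"

```text
time: 8.1
tool_pos: [436.1, 56.8, 215.3]
tcp_rot: [179.8, 0.0, 79.9]
ft_force: [0.1, 0.3, 0.8]
finger_gap: -0.2
```

```bash
python3 - <<'E'
from h import *
s=sense(); im=snapshot("wrist"); cv2.imwrite("pics/w2.png",im)
go(c2w(-72,8,160),s=s); p=cam("wrist",s)
for y in(-30,0,25,35): print(y,np.round(proj(p,c2w(-72.6,y,132)),0))
E
```

```text
tcp [436.1  56.8 215.3] carrier [-71.8 -15.5 215.3] shift tool [23.5 -0.6 55.3] turn [ 0.0038  0.0008 -0.0075] F [0.1 0.3 0.8] 8.1
-30 [313. 271.]
0 [312. 227.]
25 [312. 188.]
35 [312. 172.]
```

View pics/w2.png

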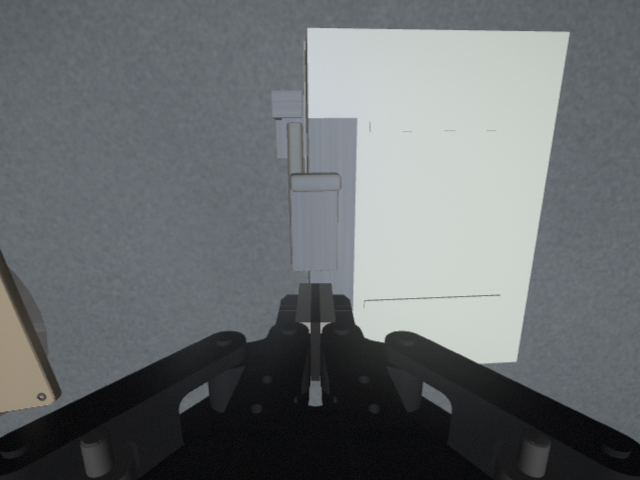

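The plate spans cols 294-339 and its lip is at rows 174-190, matching the prediction to 2 mm. The keeper is at (286,100) and the catch is open. I'll go down to just above the plate at carrier (-70,6).

>>> servo_tool --pt "0 14 1 20 0.003 0 0" --pt "0 6 1 25 0 0 0" --pt "0 0 0 15 0 0 0" --pt "0 0 0 10 0 0 0" --pt "0 0 0 0 0 0 0"

```text
time: 8.65
tool_pos: [442.4, 81.2, 144.7]
tcp_rot: [179.6, -0.2, 80.1]
ft_force: [-0.6, 0.6, 0.7]
finger_gap: 0.2
```

```bash
python3 -c "
from h import *
go(c2w(-70,6,132))"
```

```text
tcp [442.4  81.2 144.7] carrier [-69.7   9.6 144.7] shift tool [-3.6 -0.4 12.6] turn [ 0.0062 -0.0026 -0.0031] F [-0.6  0.6  0.7] 8.65
```

>>> servo_tool --pt "0 -4 0 5 0.006 -0.002 0" --pt "0 0 0 4 0 0 0" --pt "0 0 0 2 0 0 0" --pt "0 0 0 2 0 0 0"

```text
time: 9.05
tool_pos: [443.4, 76.2, 132.9]
tcp_rot: [179.8, -0.1, 80.1]
ft_force: [0.2, 0.1, 0.2]
finger_gap: 0.2
```

>>> servo_tool --pt "0 0 0 1.5 0 0 0" --pt "0 0 0 1.5 0 0 0"

```text
time: 9.25
tool_pos: [443.7, 76.2, 130.5]
tcp_rot: [179.8, -0.1, 80.0]
ft_force: [-3.3, 0.6, 4.6]
finger_gap: -0.2
```

>>> servo_tool --pt "0 0 0 1 0 0 0" --pt "0 0 0 1 0 0 0"

```text
time: 9.45
tool_pos: [443.5, 76.3, 129.1]
tcp_rot: [179.8, -0.1, 80.0]
ft_force: [-3.7, 0.1, 6.0]
finger_gap: 0.0
```

>>> servo_tool --pt "0 0 0 1 0 0 0" --pt "0 0 0 1 0 0 0"

```text
time: 9.65
tool_pos: [443.2, 76.3, 127.8]
tcp_rot: [179.9, -0.1, 80.1]
ft_force: [-5.0, -1.2, 6.3]
finger_gap: 0.1
```

>>> servo_tool --pt "0 0 -0.3 1 0 0 0" --pt "0 0 -0.2 1 0 0 0"

```text
time: 9.85
tool_pos: [443.0, 76.4, 127.0]
tcp_rot: [179.8, -0.0, 80.1]
ft_force: [-3.6, -0.2, 7.7]
finger_gap: 0.1
```

>>> servo_tool --pt "0 0 -0.2 1 0 0 0" --pt "0 0 -0.2 1 0 0 0"

```text
time: 10.05
tool_pos: [442.9, 76.4, 126.3]
tcp_rot: [179.8, -0.0, 80.1]
ft_force: [-4.9, -0.8, 8.4]
finger_gap: -0.2
```

>>> servo_tool --pt "0 0 -0.2 1.3 0 0 0" --pt "0 0 -0.2 1.3 0 0 0"

```text
time: 10.25
tool_pos: [442.7, 76.4, 125.2]
tcp_rot: [179.7, -0.0, 80.1]
ft_force: [-5.6, -0.4, 9.3]
finger_gap: 0.3
```

>>> servo_tool --pt "0 0 -0.2 1.3 0 0 0" --pt "0 0 -0.2 1.3 0 0 0"

```text
time: 10.45
tool_pos: [442.5, 76.5, 124.2]
tcp_rot: [179.7, -0.0, 80.1]
ft_force: [-6.0, -0.2, 9.4]
finger_gap: 0.2
```

>>> servo_tool --pt "0 0 -0.4 1.3 0 0 0" --pt "0 0 -0.4 1.3 0 0 0"

```text
time: 10.65
tool_pos: [442.4, 76.5, 123.6]
tcp_rot: [179.6, 0.0, 80.1]
ft_force: [-4.7, -1.1, 9.3]
finger_gap: 0.1
```

>>> servo_tool --pt "0 0 -0.2 1.3 0 0 0" --pt "0 0 -0.2 1.3 0 0 0"

```text
time: 10.85
tool_pos: [442.3, 76.5, 122.9]
tcp_rot: [179.5, 0.0, 80.2]
ft_force: [-6.2, -0.3, 11.3]
finger_gap: -0.3
```

>>> servo_tool --pt "0 0 -0.3 1.4 0 0 0" --pt "0 0 -0.3 1.4 0 0 0"

```text
time: 11.05
tool_pos: [442.2, 76.5, 122.2]
tcp_rot: [179.5, 0.0, 80.2]
ft_force: [-7.1, -1.2, 10.9]
finger_gap: 0.0
```

>>> servo_tool --pt "0 0 -0.3 1.4 0 0 0" --pt "0 0 -0.3 1.4 0 0 0"

```text
time: 11.25
tool_pos: [442.1, 76.6, 121.8]
tcp_rot: [179.4, 0.0, 80.2]
ft_force: [-7.7, -0.6, 14.5]
finger_gap: -0.3
```

>>> servo_tool --pt "0 0 -0.3 1.5 0.003 0 0" --pt "0 0 -0.3 1.5 0.003 0 0"

```text
time: 11.45
tool_pos: [442.2, 76.8, 121.7]
tcp_rot: [179.7, 0.0, 80.2]
ft_force: [-7.9, -0.9, 14.6]
finger_gap: 0.1
```

>>> servo_tool --pt "0 0 -0.3 2.0 0.003 0 0" --pt "0 0 -0.3 2.0 0.003 0 0"

```text
time: 11.65
tool_pos: [442.2, 77.1, 121.4]
tcp_rot: [179.9, 0.0, 80.2]
ft_force: [-10.9, -0.9, 19.8]
finger_gap: 0.0
```

The lid is on its stop at z≈121.5: force rises sharply with no more travel. Now I'll slide the catch while holding it down.

>>> servo_tool --pt "0 2 0 1.7 0 0 0" --pt "0 2 0 1.7 0 0 0"

```text
time: 11.85
tool_pos: [443.0, 81.4, 121.6]
tcp_rot: [179.9, 0.0, 80.3]
ft_force: [-10.3, 0.1, 17.3]
finger_gap: -0.1
```

>>> servo_tool --pt "0 2 -0.2 1.7 0 0 0" --pt "0 2 -0.2 1.7 0 0 0"

```text
time: 12.05
tool_pos: [443.7, 85.8, 121.6]
tcp_rot: [179.9, -0.0, 80.3]
ft_force: [-9.5, -0.5, 16.7]
finger_gap: 0.1
```

>>> servo_tool --pt "0 2.5 -0.3 1.7 0 0 0" --pt "0 2.5 -0.3 1.7 0 0 0"

```text
time: 12.25
tool_pos: [444.6, 91.2, 121.6]
tcp_rot: [179.8, -0.0, 80.3]
ft_force: [-7.9, -0.7, 15.7]
finger_gap: -0.2
```

>>> servo_tool --pt "0 2.5 -0.3 1.7 0 0 0" --pt "0 2.5 -0.3 1.7 0 0 0"

```text
time: 12.45
tool_pos: [445.6, 96.7, 121.6]
tcp_rot: [179.7, -0.0, 80.3]
ft_force: [-9.1, -0.7, 16.4]
finger_gap: -0.1
```

>>> servo_tool --pt "0 2.5 -0.3 1.7 0 0 0" --pt "0 2.5 -0.3 1.7 0 0 0"

```text
time: 12.65
tool_pos: [446.8, 100.5, 121.6]
tcp_rot: [179.6, 0.1, 80.3]
ft_force: [-5.8, -9.9, 15.3]
finger_gap: 0.2
```

>>> servo_tool --pt "0 2 -0.3 1.7 0 0 0" --pt "0 2 -0.3 1.6 0 0 0"

```text
time: 12.85
tool_pos: [448.0, 101.9, 121.7]
tcp_rot: [179.4, 0.4, 80.3]
ft_force: [-8.4, -9.6, 15.5]
finger_gap: 0.3
```

>>> servo_tool --pt "0 2.2 -0.3 1.5 0 0 0" --pt "0 2.2 -0.3 1.5 0 0 0"

```text
time: 13.05
tool_pos: [449.4, 103.7, 121.7]
tcp_rot: [179.2, 0.7, 80.3]
ft_force: [-6.1, -6.2, 13.8]
finger_gap: 0.1
```

>>> servo_tool --pt "0 2.2 -0.3 1.5 0 0 0" --pt "0 2.2 -0.3 1.5 0 0 0"

```text
time: 13.25
tool_pos: [450.9, 105.6, 121.8]
tcp_rot: [179.0, 1.0, 80.3]
ft_force: [-7.0, -8.7, 14.1]
finger_gap: -0.0
```

>>> servo_tool --pt "0 2.2 -0.3 1.5 0.004 0.004 0" --pt "0 2.2 -0.3 1.5 0.004 0.004 0"

```text
time: 13.45
tool_pos: [451.0, 106.0, 121.5]
tcp_rot: [179.4, 1.0, 80.3]
ft_force: [-11.3, -13.7, 19.1]
finger_gap: -0.0
```

>>> servo_tool --pt "0 2 -0.3 1.4 0.004 0.004 0" --pt "0 2 -0.3 1.4 0.004 0.004 0"

```text
time: 13.65
tool_pos: [450.9, 105.8, 121.6]
tcp_rot: [179.9, 1.0, 80.2]
ft_force: [-10.0, -11.6, 17.4]
finger_gap: -0.2
```

The fingertip is now firm against the lip at carrier y≈35.5, where about 36 is expected with the catch fully across. I'll release and look.

>>> servo_tool --pt "0 -2 0 -2 0 0 0" --pt "0 -3 0 -10 0 0 0" --pt "0 -10 0 -40 0 0 0" --pt "0 -25 0 -45 0 0 0" --pt "0 -25 0 -10 0 0 0" --pt "0 0 0 0 0 0 0"

```text
time: 14.25
tool_pos: [439.5, 41.5, 235.6]
tcp_rot: [179.8, 1.1, 80.3]
ft_force: [0.8, -0.1, -0.7]
finger_gap: 0.2
```

```bash
python3 - <<'E'
from h import *
s=sense(); im=snapshot("wrist"); cv2.imwrite("pics/w3.png",im); p=cam("wrist",s); print(s["tool_pos"],s["ft_force"])
for y in(-5,25,50,60): print(y,np.round(proj(p,c2w(-75,y,122)),0), np.round(proj(p,c2w(-75,y,135)),0))
E
```

```text
[439.48965206  41.51719894 235.64906891] [ 0.77705237 -0.12266711 -0.70753658]
-5 [301. 202.] [300. 205.]
25 [300. 159.] [300. 160.]
50 [300. 121.] [299. 120.]
60 [300. 105.] [299. 103.]
```

View pics/w3.png

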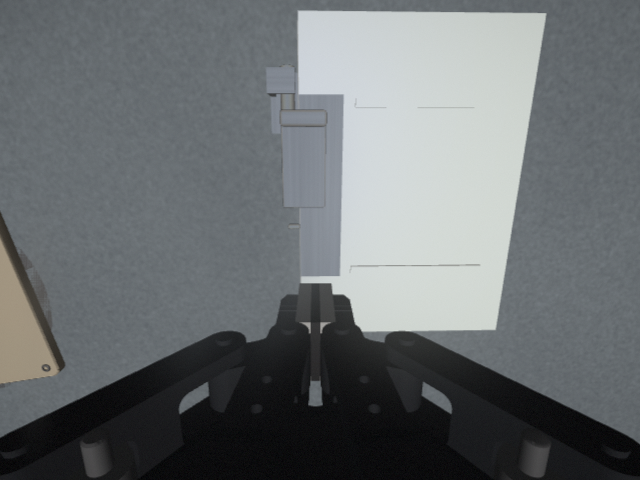

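The catch plate has moved about 25 mm, with its lip at rows 110-126, and its bolt now runs under the keeper roof at (281,80). To check that the lid is held down, I'll probe the bare lid face at z≈121; an uncaught lid would be touched at about 126.

>>> servo_tool --pt "0 -30 0 20 0 0.018 0" --pt "0 0 0 35 0 0 0" --pt "0 0 0 30 0 0 0" --pt "0 0 0 14 0 0 0" --pt "0 0 0 6 0 0 0" --pt "0 0 0 2 0 0 0"

```text
time: 14.9
tool_pos: [434.9, 15.5, 123.2]
tcp_rot: [179.8, -0.2, 80.4]
ft_force: [-0.4, 0.5, 0.6]
finger_gap: 0.2
```

>>> servo_tool --pt "0 0 0 1.5 0 0 0" --pt "0 0 0 1.2 0 0 0" --pt "0 0 0 1 0 0 0"

```text
time: 15.2
tool_pos: [435.9, 16.4, 120.5]
tcp_rot: [179.7, -0.2, 80.5]
ft_force: [0.3, -0.1, 0.5]
finger_gap: -0.2
```

There is no contact at 120.5, so the lid stays down and is caught. I'll retreat and hand in.

>>> servo_tool --pt "0 0 0 -30 0 0 0" --pt "0 0 0 -45 0 0 0" --pt "0 0 0 -45 0 0 0" --pt "0 0 0 0 0 0 0" --pt "0 0 0 0 0 0 0"

```text
time: 15.7
tool_pos: [435.5, 16.2, 247.0]
tcp_rot: [179.5, -0.3, 80.5]
ft_force: [0.1, 0.2, -0.4]
finger_gap: 0.2
```

```bash
python3 -c "
from bench import *
s=sense();print(s['tool_pos'],s['ft_force'],s['time']);print(hand_in())"
```

```text
[435.54108615  16.17286973 247.00731524] [ 0.07534791  0.21306783 -0.37003533] 15.7
the job is handed in; nothing more can be done
None
```

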